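# Cycle the damper slides and reject the one that binds

### The arm

A 7-joint arm with a two-finger parallel gripper is mounted at the origin on the work surface. World frame = base frame: x ahead of the robot, y to its left, z up, the work surface at z = 0. Lengths are in m, angles in rad, forces in N, time in s.
With the tool pointing down it reaches from about 0.4 to 0.85 m from the base axis. Payload 10.4 kg.
Tool frame: the origin (TCP) lies at the very end of the fingers, on their centre line; the grasp point (between the pads) lies 19 mm behind it; z points along the fingers, y is the direction in which the jaws open and shut (so a half turn about z gives the same grasp; the last joint's range is limited). The gripper opens to 87 mm and grips with 3 to 60 N. Pads are 19 mm wide; open, the fingers measure 117 mm over their backs; the gripper's body (75 mm by 190 mm) begins 51 mm behind the grasp point.
Start: joints at [-1.262, 0.332, -0.065, 1.46, 0.022, 1.35, -0.088], TCP at [0.204, 0.591, 0.223] pointing down, gripper open.
Joint ranges: [-2.6, 2.6], [-0.5, 2.12], [-1.47, 1.34], [0.16, 2.42], [-1.27, 4.41], [0.06, 2.06], [-2.6, 2.6]. Speed limits (rad/s): [2.22, 2.22, 2.79, 2.79, 3.14, 3.14, 3.14].

### API

Orientations are given as a 3x3 rotation matrix whose columns are the frame's x, y, z axes.
In Python, from plant import manip, capture, camera_info gives the robot as it stands. The module is installed in compiled form; this text tells all that it offers.
- The arm moves only by the tool servo_tool, never from a script. Its argument "deltas" is a list of rows, each an object of numbers: "fingers": the finger opening in cm, from 0 to 8.7; "tx", "ty", "tz": the shift along the world's x, y, z in cm; "rx", "ry", "rz": the turn, a rotation vector about the world's x, y, z in degrees. A call has 1 to 8 rows; each row is the pose to reach, as a shift and turn from the pose measured when the call began; what a row does not reach only later rows make up. A row lasts 1/12 s, in which the tool goes at most 41.7 mm and 7.16 degrees, less where a joint would pass 70% of its speed; a pose out of reach is approached as far as the arm can. A call with a gripper value outside its range is refused whole. The fingers move at their own pace and stop on an object; "newtons" is the grip in N (left out, the last holds). Time passes only in rows, so rows that repeat a pose let the fingers close. It gives the time, the measured TCP pose, the force and the opening at its end, in the units of the state.
- manip.get_obs(): the state, without advancing time (a new reading comes with each control period).
- capture(name): name is "scene" or "top" or "wrist"; returns (picture, depth): 384x512x3 uint8, red, green, blue; 384x512 float32, m along the optical axis (not along the pixel's ray), 0 where there is no reading.
- camera_info(name): a dict with "mtx" (3x3 intrinsics, pixels), "extrinsics" (4x4, takes a point from camera to world coordinates). Camera axes: x right, y up, looking along -z (the intrinsics and any distortion apply to the point x, -y, -z); pixel columns grow to the right and rows downward; lengths in m; the calibration is good to about 2 mm. A picture is of the moment at which its call begins: read the wrist's pose just before it. camera_info takes no time and is no camera call; for the wrist camera it gives the pose at the moment of the call.
- manip.finish_job(): hands the job in, once; it reports no verdict.
The state is a dict: "t": time; "joints": joint angles; "qvel": joint speeds; "tau": joint torques, N m; "eef_pos": TCP position; "ee_rot": TCP orientation; "contact_force": force on the tool from outside, world axes, zero at the start; "ft_torque": the same for the moment, N m; "width": finger opening in m.
Only numpy, scipy, OpenCV 4.12 (cv2) and the standard library are available. Lean on these libraries where they do the work, as an engineer would, in place of code of your own. Each camera call takes 0.05 s, during which the arm holds its last target. There are 200 camera calls.

### The job

One of the three damper slides in the test rack binds part-way. Taking them one after another from the robot's left to its right, pull each slide out by its tab as far as it will go and push it fully home again; put the damper that binds flat and upright inside the aluminium reject tray, lying lengthwise in it, and leave the two good ones seated in their nests with their slides fully home. Move nothing else.

Things in the scene. Friction and masses are not known exactly. Their poses are not given: they have to be found in the camera images.
- rack: fixed steel test plate 195 x 280 x 12 mm (x -110 to +85) with three nests, centres at x 0, y +90 (left), 0, -90 mm. A nest is four low corner angles (tops 26 mm above the bench) holding a damper case with 1.5 mm play; cases lift straight up out. Origin on the bench under the middle nest; x away from the robot, y to its left, z up; place and yaw (up to 0.3 rad) vary
- tray: shallow open aluminium reject tray, fixed, outside 166 (its x) x 118 (its y) x 26 mm high, walls and floor 3 mm. Origin at the centre of its underside; empty at the start. It may stand to the left or the right of the rack
- case_k (a point): centre (half-way up) of the cast-iron case of one of three outwardly identical damper slides: 90 (x) x 50 (y) x 38 mm high, flat sides to grip across y, damper about 0.8 kg, loose in its nest, axes as the rack's. The slide sticks out at -x: at home the damper reaches from 45 mm to +x to 79 mm to -x of this point. Which damper is in which nest varies
- tab_k (a point): grip centre of the upright steel pull tab on that damper's slide: tab 8 (x) x 22 (y) mm, from 22 mm below to 22 mm above this point, on a bar 16 mm wide whose top is 14 mm below this point. At home it lies 75 mm to -x of the case centre and 15 mm above it; it travels along -x
- slide_k (a joint): how far that slide is out, m: 0 is fully home, pulling out (case -x, towards the robot) increases it. Starts up to 8 mm out. A sound slide runs freely (about 2 N) to its stop at 0.040; one that binds feels the same at first, then stops dead less than half-way out
- case_m (a point): centre (half-way up) of the cast-iron case of one of three outwardly identical damper slides: 90 (x) x 50 (y) x 38 mm high, flat sides to grip across y, damper about 0.8 kg, loose in its nest, axes as the rack's. The slide sticks out at -x: at home the damper reaches from 45 mm to +x to 79 mm to -x of this point. Which damper is in which nest varies
- tab_m (a point): grip centre of the upright steel pull tab on that damper's slide: tab 8 (x) x 22 (y) mm, from 22 mm below to 22 mm above this point, on a bar 16 mm wide whose top is 14 mm below this point. At home it lies 75 mm to -x of the case centre and 15 mm above it; it travels along -x
- slide_m (a joint): how far that slide is out, m: 0 is fully home, pulling out (case -x, towards the robot) increases it. Starts up to 8 mm out. A sound slide runs freely (about 2 N) to its stop at 0.040; one that binds feels the same at first, then stops dead less than half-way out
- case_r (a point): centre (half-way up) of the cast-iron case of one of three outwardly identical damper slides: 90 (x) x 50 (y) x 38 mm high, flat sides to grip across y, damper about 0.8 kg, loose in its nest, axes as the rack's. The slide sticks out at -x: at home the damper reaches from 45 mm to +x to 79 mm to -x of this point. Which damper is in which nest varies
- tab_r (a point): grip centre of the upright steel pull tab on that damper's slide: tab 8 (x) x 22 (y) mm, from 22 mm below to 22 mm above this point, on a bar 16 mm wide whose top is 14 mm below this point. At home it lies 75 mm to -x of the case centre and 15 mm above it; it travels along -x
- slide_r (a joint): how far that slide is out, m: 0 is fully home, pulling out (case -x, towards the robot) increases it. Starts up to 8 mm out. A sound slide runs freely (about 2 N) to its stop at 0.040; one that binds feels the same at first, then stops dead less than half-way out
- ferrule_1: bystander: copper ferrule sleeve, ring 16 mm across and 14 mm high, standing on the rack plate between the left and middle tabs; origin at its underside
- ferrule_2: bystander: the same, between the middle and right tabs
- nut: bystander: brass compression nut 25 mm across, 21 mm high, on the rack plate behind the gap between the left and middle cases; origin at its underside
- insulator: bystander: tan ribbed ceramic insulator, 44 mm across, 85 mm high, standing beyond the tray; origin at its underside
- bracket: bystander: steel L-shaped thermostat bracket, foot 70 x 35 x 4 mm with a 49 mm upright at its +x end, on the robot's side of the tray; origin under the foot's centre
- sealant: bystander: grey jar 56 mm across, 150 mm high, at the back of the bench; origin at its underside
- wrench: bystander: 170 mm wrench, 10 mm or so thick, lying across in front of the rack on the robot's side
There are look-alikes about, which are no part of the job. What is shaped like the part that bears case_m but orange or purple is not meant. Leave any blue look-alike of the part that bears case_r alone.

How it is judged:
By the outcome, as a careful person would: the job done as asked, in the order asked, and still so for the second after the job is handed in, with the robot touching nothing.
It also fails if it takes over 64 s, if anything falls off the work surface, if the arm or the gripper's body presses on something with over 40 N, if the wrist force passes 120 N, or if a joint passes its speed limit or range.

## Working session

There is one attempt and no reset: what is moved stays moved. The work goes in short steps, Python scripts to look and compute and a tool call to move; the robot and the scene stay as the last step left them, time stands still between calls to the robot, and variables do not carry over. Pictures are saved under pics/ and viewed, about 8 in all and at most 12, crops included, and the job is handed in when it is done.

Besides the shell and the picture viewer there is one more tool, called after "Emit:" as name(argument=value, ...) on one line, values as JSON. servo_tool: Moves the arm, as the interface text tells. Its arguments: {"type":"object","properties":{"deltas":{"type":"array"},"newtons":{"type":"number"}},"required":["deltas"]}

```bash
mkdir -p pics; python3 - <<'E'
from plant import manip,capture,camera_info
import cv2,numpy as np
o=manip.get_obs();print({k:np.round(v,3).tolist() for k,v in o.items()})
for n in("scene","top"):
    p,d=capture(n);np.savez(f"{n}0.npz",p=p,d=d,**camera_info(n))
    print(camera_info(n))
    cv2.imwrite(f"pics/{n}0.png",cv2.resize(p[:,:,::-1],(800,600)))
E
```

```text
{'t': 0.0, 'joints': [-1.262, 0.333, -0.065, 1.461, 0.022, 1.35, -0.089], 'qvel': [-0.002, 0.002, 0.0, 0.001, -0.0, -0.0, 0.001], 'tau': [0.001, -62.326, 0.025, -38.988, -0.061, 0.04, 0.0], 'eef_pos': [0.203, 0.591, 0.222], 'ee_rot': [[-0.945, 0.326, -0.0], [0.326, 0.945, -0.001], [-0.0, -0.001, -1.0]], 'contact_force': [-0.167, -0.598, 0.513], 'ft_torque': [0.013, -0.002, -0.01], 'width': 0.087}
{'mtx': array([[350.29549982,   0.        , 252.95931837],
       [  0.        , 350.29549982, 189.77841007],
       [  0.        ,   0.        ,   1.        ]]), 'extrinsics': array([[-0.48671531, -0.56025214,  0.67024305,  1.14021004],
       [ 0.87332168, -0.33001128,  0.35833196,  0.37519121],
       [ 0.02043152,  0.75974344,  0.64990188,  0.61918601],
       [ 0.        ,  0.        ,  0.        ,  1.        ]])}
{'mtx': array([[426.9287651 ,   0.        , 256.71055665],
       [  0.        , 426.9287651 , 194.82072076],
       [  0.        ,   0.        ,   1.        ]]), 'extrinsics': array([[ 0.00204206,  0.99363517, -0.11262758,  0.47678807],
       [-0.99956695, -0.00127803, -0.02939846,  0.06719911],
       [-0.02935529,  0.11263884,  0.99320227,  1.03072032],
       [ 0.        ,  0.        ,  0.        ,  1.        ]])}
```

View pics/top0.png

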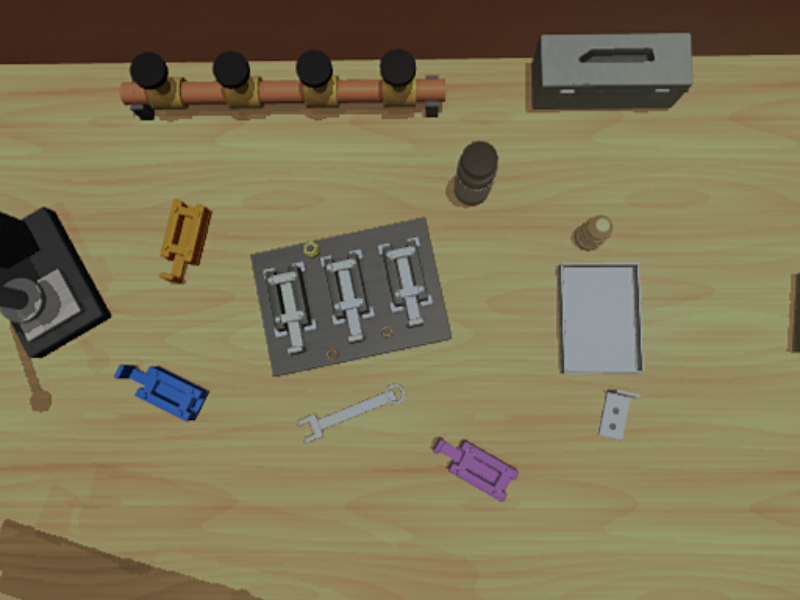

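View pics/scene0.png

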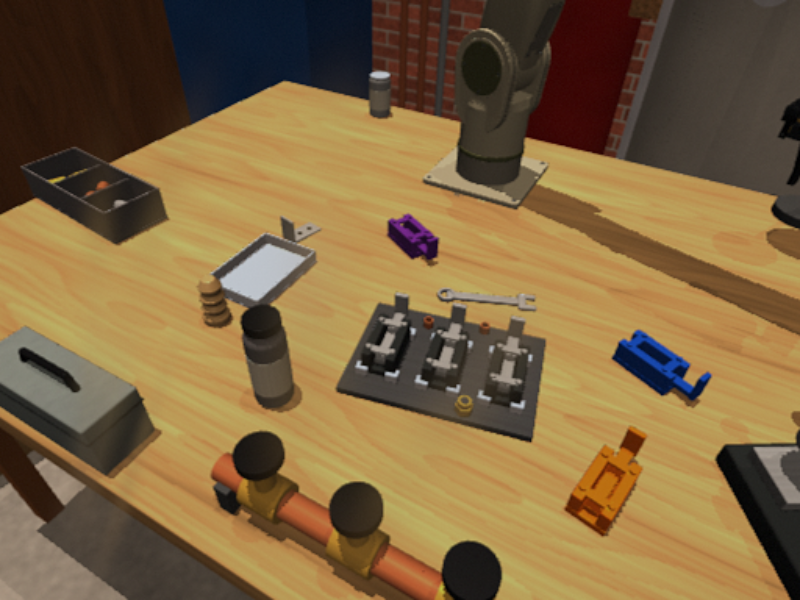

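The top view shows the rack at about (350,297) with three grey dampers and the tray at (600,318). The orange (185,240), blue (165,390) and purple (475,468) dampers are look-alikes lying on the bench outside the rack, so they are not meant. Next I measure the rack, tabs and tray.

```bash
cat >h.py <<'E'
import numpy as np,cv2
def cloud(d,K,E):
    v,u=np.mgrid[:d.shape[0],:d.shape[1]]
    c=np.stack([(u-K[0,2])*d/K[0,0],-(v-K[1,2])*d/K[1,1],-d],-1)
    return c@E[:3,:3].T+E[:3,3]
def ray(uv,z,K,E):
    uv=np.atleast_2d(uv).astype(float)
    c=np.stack([(uv[:,0]-K[0,2])/K[0,0],-(uv[:,1]-K[1,2])/K[1,1],-np.ones(len(uv))],-1)@E[:3,:3].T
    return E[:3,3]+c*((z-E[2,3])/c[:,2])[:,None]
E
python3 - <<'E'
from h import *
f=np.load("top0.npz");p,d,K,E=f['p'],f['d'],f['mtx'],f['extrinsics']
P=cloud(d,K,E);print("bench z",np.median(P[300:330,200:260,2]))
hsv=cv2.cvtColor(p,cv2.COLOR_RGB2HSV);v,u=np.mgrid[:384,:512]
def rect(mask,z,name):
    n,l,s,c=cv2.connectedComponentsWithStats(cv2.morphologyEx(mask.astype(np.uint8),cv2.MORPH_CLOSE,np.ones((5,5))))
    i=1+s[1:,4].argmax();pts=np.argwhere(l==i)[:,::-1]
    W=ray(cv2.convexHull(pts.astype(np.int32))[:,0],z,K,E)[:,:2]
    r=cv2.minAreaRect((W*1000).astype(np.float32));print(name,r,cv2.boxPoints(r).round(0).tolist())
low=hsv[...,1]<70
rect(low&(u>155)&(u<295)&(v>130)&(v<245),.012,"rack")
rect(low&(u>350)&(u<418)&(v>160)&(v<244),.026,"tray")
m=(u>155)&(u<295)&(v>130)&(v<245)
for lo,hi in((.058,.08),(.042,.056)):
    mm=(m&(P[...,2]>lo)&(P[...,2]<hi)).astype(np.uint8)
    n,l,s,c=cv2.connectedComponentsWithStats(mm)
    for i in range(1,n):
        if s[i,4]>4: print(lo,s[i].tolist(),P[l==i].mean(0).round(4),c[i].round(1))
E
```

```text
bench z 0.00029838483976640795
rack ((606.2575073242188, 177.28732299804688), (195.08128356933594, 279.3648986816406), 12.10579776763916) [[482.0, 293.0], [540.0, 20.0], [731.0, 61.0], [672.0, 334.0]]
tray ((570.9085083007812, -201.89108276367188), (167.5605010986328, 125.12512969970703), 0.32380181550979614) [[487.0, -140.0], [487.0, -265.0], [655.0, -264.0], [654.0, -139.0]]
0.058 [261, 203, 10, 6, 37] [0.5621 0.0757 0.0671] [265.5 205.3]
0.058 [222, 213, 10, 6, 37] [0.5386 0.1638 0.067 ] [226.6 215.7]
0.058 [183, 221, 11, 5, 38] [0.522  0.251  0.0676] [188.1 223. ]
0.042 [245, 153, 28, 42, 559] [0.6373 0.0917 0.0503] [258.7 173.8]
0.042 [207, 161, 28, 42, 563] [0.6187 0.1801 0.0503] [220.7 181.8]
0.042 [169, 170, 29, 41, 588] [0.6    0.2677 0.0502] [183.1 189.8]
0.042 [230, 214, 3, 4, 6] [0.539  0.1543 0.0494] [231.5 216. ]
```

Emit:
servo_tool(deltas=[{"tx": 31.9, "ty": -34, "tz": 0, "rz": 31.1, "fingers": 4.0}, {"tx": 31.9, "ty": -34, "tz": 0, "rz": 31.1, "fingers": 4.0}, {"tx": 31.9, "ty": -34, "tz": 0, "rz": 31.1, "fingers": 4.0}, {"tx": 31.9, "ty": -34, "tz": 0, "rz": 31.1, "fingers": 4.0}, {"tx": 31.9, "ty": -34, "tz": 0, "rz": 31.1, "fingers": 4.0}, {"tx": 31.9, "ty": -34, "tz": 0, "rz": 31.1, "fingers": 4.0}, {"tx": 31.9, "ty": -34, "tz": 0, "rz": 31.1, "fingers": 4.0}, {"tx": 31.9, "ty": -34, "tz": 0, "rz": 31.1, "fingers": 4.0}], newtons=12)

```text
schema error: expected keys fingers, tx, ty, tz, rx, ry, rz
```

Emit:
servo_tool(deltas=[{"tx": 31.9, "ty": -34, "tz": 0, "rx": 0, "ry": 0, "rz": 31.1, "fingers": 4.0}, {"tx": 31.9, "ty": -34, "tz": 0, "rx": 0, "ry": 0, "rz": 31.1, "fingers": 4.0}, {"tx": 31.9, "ty": -34, "tz": 0, "rx": 0, "ry": 0, "rz": 31.1, "fingers": 4.0}, {"tx": 31.9, "ty": -34, "tz": 0, "rx": 0, "ry": 0, "rz": 31.1, "fingers": 4.0}, {"tx": 31.9, "ty": -34, "tz": 0, "rx": 0, "ry": 0, "rz": 31.1, "fingers": 4.0}, {"tx": 31.9, "ty": -34, "tz": 0, "rx": 0, "ry": 0, "rz": 31.1, "fingers": 4.0}, {"tx": 31.9, "ty": -34, "tz": 0, "rx": 0, "ry": 0, "rz": 31.1, "fingers": 4.0}, {"tx": 31.9, "ty": -34, "tz": 0, "rx": 0, "ry": 0, "rz": 31.1, "fingers": 4.0}], newtons=12)

```text
t: 0.77
eef_pos: [0.4282, 0.3505, 0.2219]
ee_rot: [[-0.978, -0.21, 0.0], [-0.21, 0.978, -0.001], [0.0, -0.001, -1.0]]
contact_force: [1.1, 0.4, -0.3]
width: 0.0438
```

Emit:
servo_tool(deltas=[{"tx": 9.4, "ty": -9.95, "tz": -4, "rx": 0, "ry": 0, "rz": 0, "fingers": 4.0}, {"tx": 9.4, "ty": -9.95, "tz": -4, "rx": 0, "ry": 0, "rz": 0, "fingers": 4.0}, {"tx": 9.4, "ty": -9.95, "tz": -4, "rx": 0, "ry": 0, "rz": 0, "fingers": 4.0}, {"tx": 9.4, "ty": -9.95, "tz": -4, "rx": 0, "ry": 0, "rz": 0, "fingers": 4.0}, {"tx": 9.4, "ty": -9.95, "tz": -4, "rx": 0, "ry": 0, "rz": 0, "fingers": 4.0}])

```text
t: 1.18
eef_pos: [0.5246, 0.2451, 0.18]
ee_rot: [[-0.979, -0.202, -0.001], [-0.202, 0.979, -0.005], [0.002, -0.005, -1.0]]
contact_force: [-0.4, -0.2, 0.3]
width: 0.0399
```

```bash
python3 - <<'E'
from plant import manip,capture,camera_info
from h import *
o=manip.get_obs();print(o['eef_pos'],o['t'])
I=camera_info("wrist");p,d=capture("wrist")
P=cloud(d,I['mtx'],I['extrinsics']);np.savez("w0.npz",p=p,d=d,**I)
mm=((P[...,2]>.062)&(P[...,2]<.075)&(P[...,0]>.45)).astype(np.uint8)
n,l,s,c=cv2.connectedComponentsWithStats(mm)
for i in range(1,n):
    if s[i,4]>30: print(s[i].tolist(),P[l==i].mean(0).round(4),c[i].round(1),cv2.minAreaRect((P[l==i][:,:2]*1000).astype(np.float32)))
cv2.imwrite("pics/w0.png",p[:,:,::-1])
E
```

```text
[0.52463475 0.24506987 0.17997456] 1.1833
[158, 185, 24, 9, 206] [0.5367 0.1634 0.0671] [169.3 189. ] ((537.1223754882812, 162.8687744140625), (7.856315612792969, 21.775026321411133), 11.564207077026367)
[250, 186, 23, 9, 191] [0.5199 0.2508 0.0672] [261.2 190.2] ((520.2203369140625, 250.74185180664062), (7.127462387084961, 21.55343246459961), 11.971190452575684)
[65, 190, 25, 9, 210] [0.5598 0.0762 0.0672] [ 77.2 194. ] ((560.279296875, 75.71427917480469), (7.847761154174805, 22.860313415527344), 11.362687110900879)
```

View pics/w0.png

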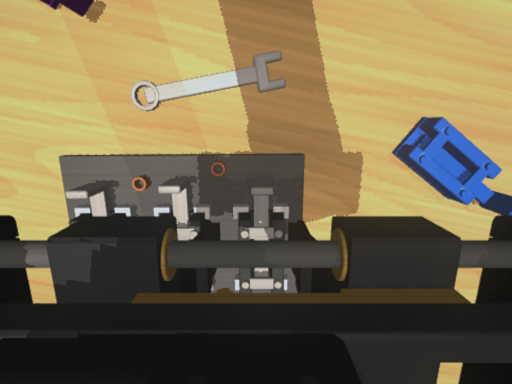

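The wrist view shows the tab tops at (261,190) left, (169,189) middle and (77,194) right, each about 8 x 22 mm at z 0.067. They agree with the top camera to 2 mm. The ferrules are at (218,168) and (139,183). I descend on the left tab.

Emit:
servo_tool(deltas=[{"tx": -0.45, "ty": 0.55, "tz": -4, "rx": 0, "ry": 0, "rz": 0.4, "fingers": 4.0}, {"tx": -0.45, "ty": 0.55, "tz": -8, "rx": 0, "ry": 0, "rz": 0.4, "fingers": 4.0}, {"tx": -0.45, "ty": 0.55, "tz": -12, "rx": 0, "ry": 0, "rz": 0.4, "fingers": 4.0}, {"tx": -0.45, "ty": 0.55, "tz": -14.5, "rx": 0, "ry": 0, "rz": 0.4, "fingers": 4.0}, {"tx": -0.45, "ty": 0.55, "tz": -14.7, "rx": 0, "ry": 0, "rz": 0.4, "fingers": 4.0}, {"tx": -0.45, "ty": 0.55, "tz": -14.7, "rx": 0, "ry": 0, "rz": 0.4, "fingers": 1.8}, {"tx": -0.45, "ty": 0.55, "tz": -14.7, "rx": 0, "ry": 0, "rz": 0.4, "fingers": 1.8}, {"tx": -0.45, "ty": 0.55, "tz": -14.7, "rx": 0, "ry": 0, "rz": 0.4, "fingers": 1.8}], newtons=12)

```text
t: 1.9
eef_pos: [0.5198, 0.2548, 0.0362]
ee_rot: [[-0.977, -0.212, 0.002], [-0.212, 0.977, -0.001], [-0.001, -0.002, -1.0]]
contact_force: [-1.1, -2.1, 1.0]
width: 0.0275
```

Emit:
servo_tool(deltas=[{"tx": 0, "ty": -0.3, "tz": -0.3, "rx": 0, "ry": 0, "rz": 0, "fingers": 1.6}, {"tx": 0, "ty": -0.3, "tz": -0.3, "rx": 0, "ry": 0, "rz": 0, "fingers": 1.6}, {"tx": 0, "ty": -0.3, "tz": -0.3, "rx": 0, "ry": 0, "rz": 0, "fingers": 1.6}, {"tx": 0, "ty": -0.3, "tz": -0.3, "rx": 0, "ry": 0, "rz": 0, "fingers": 1.6}])

```text
t: 2.23
eef_pos: [0.521, 0.2527, 0.0354]
ee_rot: [[-0.977, -0.212, 0.005], [-0.212, 0.977, 0.001], [-0.005, 0.0, -1.0]]
contact_force: [-0.3, -0.1, 7.1]
width: 0.0217
```

Emit:
servo_tool(deltas=[{"tx": -0.29, "ty": -0.06, "tz": 0, "rx": 0, "ry": 0, "rz": 0, "fingers": 1.6}, {"tx": -0.59, "ty": -0.13, "tz": 0, "rx": 0, "ry": 0, "rz": 0, "fingers": 1.6}, {"tx": -0.88, "ty": -0.19, "tz": 0, "rx": 0, "ry": 0, "rz": 0, "fingers": 1.6}, {"tx": -1.17, "ty": -0.25, "tz": 0, "rx": 0, "ry": 0, "rz": 0, "fingers": 1.6}, {"tx": -1.47, "ty": -0.32, "tz": 0, "rx": 0, "ry": 0, "rz": 0, "fingers": 1.6}, {"tx": -1.76, "ty": -0.38, "tz": 0, "rx": 0, "ry": 0, "rz": 0, "fingers": 1.6}])

```text
t: 2.73
eef_pos: [0.5033, 0.2489, 0.0356]
ee_rot: [[-0.977, -0.212, 0.005], [-0.212, 0.977, 0.001], [-0.005, 0.0, -1.0]]
contact_force: [1.2, 0.3, -0.1]
width: 0.0216
```

Emit:
servo_tool(deltas=[{"tx": -0.29, "ty": -0.06, "tz": 0, "rx": 0, "ry": 0, "rz": 0, "fingers": 1.6}, {"tx": -0.59, "ty": -0.13, "tz": 0, "rx": 0, "ry": 0, "rz": 0, "fingers": 1.6}, {"tx": -0.88, "ty": -0.19, "tz": 0, "rx": 0, "ry": 0, "rz": 0, "fingers": 1.6}, {"tx": -1.17, "ty": -0.25, "tz": 0, "rx": 0, "ry": 0, "rz": 0, "fingers": 1.6}, {"tx": -1.37, "ty": -0.3, "tz": 0, "rx": 0, "ry": 0, "rz": 0, "fingers": 1.6}, {"tx": -1.56, "ty": -0.34, "tz": 0, "rx": 0, "ry": 0, "rz": 0, "fingers": 1.6}, {"tx": -1.76, "ty": -0.38, "tz": 0, "rx": 0, "ry": 0, "rz": 0, "fingers": 1.6}])

```text
t: 3.32
eef_pos: [0.4857, 0.2451, 0.0356]
ee_rot: [[-0.977, -0.212, 0.005], [-0.212, 0.977, 0.001], [-0.006, 0.0, -1.0]]
contact_force: [3.1, 1.1, -2.5]
width: 0.022
```

Emit:
servo_tool(deltas=[{"tx": -0.15, "ty": -0.03, "tz": 0, "rx": 0, "ry": 0, "rz": 0, "fingers": 1.6}, {"tx": -0.29, "ty": -0.06, "tz": 0, "rx": 0, "ry": 0, "rz": 0, "fingers": 1.6}, {"tx": -0.29, "ty": -0.06, "tz": 0, "rx": 0, "ry": 0, "rz": 0, "fingers": 1.6}])

```text
t: 3.57
eef_pos: [0.4849, 0.2446, 0.0361]
ee_rot: [[-0.977, -0.212, 0.01], [-0.212, 0.977, 0.003], [-0.01, 0.001, -1.0]]
contact_force: [11.7, 2.4, -8.1]
width: 0.0221
```

Emit:
servo_tool(deltas=[{"tx": 0.7, "ty": 0.15, "tz": 0, "rx": 0, "ry": 0, "rz": 0, "fingers": 1.6}, {"tx": 1.4, "ty": 0.3, "tz": 0, "rx": 0, "ry": 0, "rz": 0, "fingers": 1.6}, {"tx": 2.1, "ty": 0.45, "tz": 0, "rx": 0, "ry": 0, "rz": 0, "fingers": 1.6}, {"tx": 2.8, "ty": 0.6, "tz": 0, "rx": 0, "ry": 0, "rz": 0, "fingers": 1.6}, {"tx": 3.4, "ty": 0.73, "tz": 0, "rx": 0, "ry": 0, "rz": 0, "fingers": 1.6}, {"tx": 3.9, "ty": 0.84, "tz": 0, "rx": 0, "ry": 0, "rz": 0, "fingers": 1.6}, {"tx": 4.2, "ty": 0.9, "tz": 0, "rx": 0, "ry": 0, "rz": 0, "fingers": 1.6}, {"tx": 4.5, "ty": 0.96, "tz": 0, "rx": 0, "ry": 0, "rz": 0, "fingers": 1.6}])

```text
t: 4.23
eef_pos: [0.5278, 0.2537, 0.0354]
ee_rot: [[-0.977, -0.212, 0.005], [-0.212, 0.977, 0.001], [-0.005, -0.0, -1.0]]
contact_force: [-16.0, -5.0, 6.6]
width: 0.0218
```

Emit:
servo_tool(deltas=[{"tx": 0, "ty": 0, "tz": 0, "rx": 0, "ry": 0, "rz": 0, "fingers": 4.0}, {"tx": 0, "ty": 0, "tz": 0, "rx": 0, "ry": 0, "rz": 0, "fingers": 4.0}, {"tx": 0, "ty": 0, "tz": 4, "rx": 0, "ry": 0, "rz": 0, "fingers": 4.0}, {"tx": 0, "ty": 0, "tz": 6.5, "rx": 0, "ry": 0, "rz": 0, "fingers": 4.0}, {"tx": 0.4, "ty": -4, "tz": 6.5, "rx": 0, "ry": 0, "rz": 0, "fingers": 4.0}, {"tx": 0.9, "ty": -8, "tz": 6.5, "rx": 0, "ry": 0, "rz": 0, "fingers": 4.0}, {"tx": 0.9, "ty": -9, "tz": 6.5, "rx": 0, "ry": 0, "rz": 0, "fingers": 4.0}, {"tx": 0.9, "ty": -9, "tz": 6.5, "rx": 0, "ry": 0, "rz": 0, "fingers": 4.0}])

```text
t: 4.9
eef_pos: [0.5384, 0.1591, 0.1012]
ee_rot: [[-0.979, -0.206, 0.007], [-0.206, 0.979, -0.0], [-0.007, -0.002, -1.0]]
contact_force: [0.6, 0.4, -0.1]
width: 0.04
```

```bash
cat >>h.py <<'E'
def look(n,tag):
    from plant import manip,capture,camera_info
    o=manip.get_obs();print(o['eef_pos'].round(4),o['contact_force'].round(1),o['t'])
    I=camera_info(n);p,d=capture(n);P=cloud(d,I['mtx'],I['extrinsics'])
    np.savez(tag+".npz",p=p,d=d,**I);cv2.imwrite(f"pics/{tag}.png",p[:,:,::-1])
    return p,P
def blobs(P,lo,hi,x=(.45,.75),y=(0,.33)):
    mm=((P[...,2]>lo)&(P[...,2]<hi)&(P[...,0]>x[0])&(P[...,0]<x[1])&(P[...,1]>y[0])&(P[...,1]<y[1])).astype(np.uint8)
    n,l,s,c=cv2.connectedComponentsWithStats(mm)
    for i in range(1,n):
        if s[i,4]>20: print(s[i,4],P[l==i].mean(0).round(4),c[i].round(0),[np.round(a,1) for a in cv2.minAreaRect((P[l==i][:,:2]*1000).astype(np.float32))])
E
python3 -c "
from h import *
p,P=look('wrist','w1');blobs(P,.062,.075)
p,P=look('top','t1');blobs(P,.06,.075);blobs(P,.045,.056)"
```

```text
[0.5384 0.1591 0.1012] [ 0.6  0.4 -0.1] 4.9
369 [0.5365 0.1623 0.0672] [259. 217.] [array([536.9, 162.4]), array([ 7.8, 21.6]), np.float64(12.8)]
[0.5379 0.1619 0.1011] [0.4 0.8 0.4] 4.95
452 [0.645  0.0911 0.0505] [259. 170.] [array([638.2,  92.1]), array([89.5, 49.8]), np.float64(12.0)]
```

Emit:
servo_tool(deltas=[{"tx": -0.1, "ty": 0.1, "tz": -3.5, "rx": 0, "ry": 0, "rz": 0, "fingers": 4.0}, {"tx": -0.1, "ty": 0.1, "tz": -6, "rx": 0, "ry": 0, "rz": 0, "fingers": 3.5}, {"tx": -0.1, "ty": 0.1, "tz": -6.5, "rx": 0, "ry": 0, "rz": 0, "fingers": 1.6}, {"tx": -0.1, "ty": 0.1, "tz": -6.5, "rx": 0, "ry": 0, "rz": 0, "fingers": 1.6}, {"tx": -0.1, "ty": 0.1, "tz": -6.5, "rx": 0, "ry": 0, "rz": 0, "fingers": 1.6}, {"tx": -0.1, "ty": 0.1, "tz": -6.5, "rx": 0, "ry": 0, "rz": 0, "fingers": 1.6}, {"tx": -0.1, "ty": 0.1, "tz": -6.5, "rx": 0, "ry": 0, "rz": 0, "fingers": 1.6}])

```text
t: 5.58
eef_pos: [0.537, 0.1651, 0.037]
ee_rot: [[-0.978, -0.211, 0.007], [-0.211, 0.978, 0.002], [-0.008, 0.001, -1.0]]
contact_force: [0.9, -0.9, -3.0]
width: 0.0219
```

Emit:
servo_tool(deltas=[{"tx": -0.2, "ty": -0.04, "tz": 0, "rx": 0, "ry": 0, "rz": 0, "fingers": 1.6}, {"tx": -0.4, "ty": -0.09, "tz": 0, "rx": 0, "ry": 0, "rz": 0, "fingers": 1.6}, {"tx": -0.6, "ty": -0.13, "tz": 0, "rx": 0, "ry": 0, "rz": 0, "fingers": 1.6}, {"tx": -0.8, "ty": -0.17, "tz": 0, "rx": 0, "ry": 0, "rz": 0, "fingers": 1.6}, {"tx": -1.0, "ty": -0.22, "tz": 0, "rx": 0, "ry": 0, "rz": 0, "fingers": 1.6}, {"tx": -1.2, "ty": -0.26, "tz": 0, "rx": 0, "ry": 0, "rz": 0, "fingers": 1.6}, {"tx": -1.4, "ty": -0.3, "tz": 0, "rx": 0, "ry": 0, "rz": 0, "fingers": 1.6}])

```text
t: 6.17
eef_pos: [0.5252, 0.1624, 0.0377]
ee_rot: [[-0.977, -0.211, 0.013], [-0.211, 0.978, 0.003], [-0.013, 0.001, -1.0]]
contact_force: [14.7, 1.9, -10.9]
width: 0.0216
```

Emit:
servo_tool(deltas=[{"tx": -0.2, "ty": -0.04, "tz": 0, "rx": 0, "ry": 0, "rz": 0, "fingers": 1.6}, {"tx": -0.3, "ty": -0.06, "tz": 0, "rx": 0, "ry": 0, "rz": 0, "fingers": 1.6}, {"tx": -0.3, "ty": -0.06, "tz": 0, "rx": 0, "ry": 0, "rz": 0, "fingers": 1.6}])

```text
t: 6.42
eef_pos: [0.5247, 0.162, 0.0385]
ee_rot: [[-0.977, -0.21, 0.018], [-0.21, 0.978, 0.005], [-0.019, 0.001, -1.0]]
contact_force: [12.0, 1.6, -10.0]
width: 0.022
```

```bash
python3 -c "
from h import *
p,P=look('wrist','w2');blobs(P,.062,.075)
p,P=look('scene','s2');blobs(P,.06,.075);blobs(P,.045,.056)"
```

```text
[0.5247 0.162  0.0385] [ 12.    1.6 -10. ] 6.4167
63 [0.5175 0.1428 0.0643] [220. 238.] [array([517.5, 143.8]), array([ 1.9, 10.3]), np.float64(0.2)]
50 [0.5099 0.1769 0.0647] [290. 237.] [array([509.9, 176.9]), array([1.8, 5.9]), np.float64(24.3)]
150 [0.5292 0.1625 0.068 ] [253. 269.] [array([530.6, 162.9]), array([ 6.7, 23.2]), np.float64(12.3)]
602 [0.5596 0.0733 0.0669] [ 71. 288.] [array([560.4,  73.4]), array([ 8.1, 19.1]), np.float64(12.0)]
332 [0.5237 0.2571 0.0667] [434. 293.] [array([524.9, 256.8]), array([ 7.7, 13.4]), np.float64(11.9)]
[0.5247 0.162  0.0385] [11.9  0.8 -9.1] 6.4667
36 [0.563  0.0761 0.0657] [256. 189.] [array([561.1,  75.4]), array([ 8.9, 21.2]), np.float64(8.2)]
85 [0.5311 0.1622 0.067 ] [294. 193.] [array([533.5, 162.9]), array([40.2, 24.8]), np.float64(72.7)]
43 [0.529  0.2529 0.0654] [330. 206.] [array([527.8, 252.9]), array([ 8.9, 21.1]), np.float64(19.6)]
30 [0.5641 0.0765 0.0513] [256. 194.] [array([564.,  76.]), array([ 4. , 21.3]), np.float64(11.9)]
55 [0.5317 0.1633 0.0504] [294. 199.] [array([531.8, 163.7]), array([ 9.9, 37.9]), np.float64(9.4)]
446 [0.6396 0.0929 0.0496] [247. 216.] [array([636.7,  91.6]), array([90.5, 49.8]), np.float64(12.5)]
470 [0.6204 0.1814 0.0499] [285. 224.] [array([617.5, 180.3]), array([90.4, 50. ]), np.float64(11.4)]
33 [0.5302 0.254  0.0506] [329. 211.] [array([530.6, 253.7]), array([ 4.6, 21.5]), np.float64(6.8)]
506 [0.6043 0.2694 0.0497] [325. 235.] [array([600.5, 268.2]), array([91.7, 49.9]), np.float64(11.8)]
```

The middle slide stopped dead after about 7–10 mm of travel, at roughly 15 mm out and 12–15 N, so it is the one that binds. I push it home.

Emit:
servo_tool(deltas=[{"tx": 0.4, "ty": 0.09, "tz": 0, "rx": 0, "ry": 0, "rz": 0, "fingers": 1.6}, {"tx": 0.8, "ty": 0.17, "tz": 0, "rx": 0, "ry": 0, "rz": 0, "fingers": 1.6}, {"tx": 1.2, "ty": 0.26, "tz": 0, "rx": 0, "ry": 0, "rz": 0, "fingers": 1.6}, {"tx": 1.6, "ty": 0.35, "tz": 0, "rx": 0, "ry": 0, "rz": 0, "fingers": 1.6}, {"tx": 1.9, "ty": 0.41, "tz": 0, "rx": 0, "ry": 0, "rz": 0, "fingers": 1.6}, {"tx": 2.1, "ty": 0.45, "tz": 0, "rx": 0, "ry": 0, "rz": 0, "fingers": 1.6}, {"tx": 2.2, "ty": 0.47, "tz": 0, "rx": 0, "ry": 0, "rz": 0, "fingers": 1.6}])

```text
t: 7.1
eef_pos: [0.5442, 0.166, 0.0373]
ee_rot: [[-0.978, -0.21, 0.012], [-0.21, 0.978, 0.003], [-0.012, 0.0, -1.0]]
contact_force: [-13.9, -4.2, 4.3]
width: 0.0221
```

Emit:
servo_tool(deltas=[{"tx": 0, "ty": 0, "tz": 0, "rx": 0, "ry": 0, "rz": 0, "fingers": 4.0}, {"tx": 0, "ty": 0, "tz": 0, "rx": 0, "ry": 0, "rz": 0, "fingers": 4.0}, {"tx": 0, "ty": 0, "tz": 4, "rx": 0, "ry": 0, "rz": 0, "fingers": 4.0}, {"tx": 0, "ty": 0, "tz": 6.5, "rx": 0, "ry": 0, "rz": 0, "fingers": 4.0}, {"tx": 0.8, "ty": -4, "tz": 6.5, "rx": 0, "ry": 0, "rz": 0, "fingers": 4.0}, {"tx": 1.6, "ty": -8, "tz": 6.5, "rx": 0, "ry": 0, "rz": 0, "fingers": 4.0}, {"tx": 1.6, "ty": -9, "tz": 6.5, "rx": 0, "ry": 0, "rz": 0, "fingers": 4.0}, {"tx": 1.6, "ty": -9, "tz": 6.5, "rx": 0, "ry": 0, "rz": 0, "fingers": 4.0}])

```text
t: 7.77
eef_pos: [0.5617, 0.0713, 0.1032]
ee_rot: [[-0.979, -0.204, 0.014], [-0.204, 0.979, 0.002], [-0.015, -0.001, -1.0]]
contact_force: [-0.3, -0.7, -0.7]
width: 0.0399
```

```bash
python3 -c "
from h import *
p,P=look('wrist','w3');blobs(P,.062,.075)
p,P=look('scene','s3');blobs(P,.06,.075)"
```

```text
[0.5617 0.0713 0.1032] [-0.3 -0.7 -0.7] 7.7667
361 [0.56   0.0746 0.0672] [259. 216.] [array([560.5,  74.7]), array([ 8. , 21.7]), np.float64(11.9)]
36 [0.525  0.2456 0.0633] [499. 216.] [array([524.5, 246.6]), array([ 4.2, 13.1]), np.float64(31.2)]
[0.5613 0.0742 0.103 ] [-0.8  1.2 -0.7] 7.8167
38 [0.5629 0.0756 0.0652] [256. 189.] [array([561.9,  74.9]), array([10. , 21.2]), np.float64(15.0)]
38 [0.5477 0.1667 0.0658] [293. 198.] [array([546.4, 166.1]), array([10.8, 19.4]), np.float64(26.0)]
44 [0.5291 0.2534 0.0654] [330. 206.] [array([528.3, 253.2]), array([ 8.8, 20.9]), np.float64(16.3)]
```

Emit:
servo_tool(deltas=[{"tx": -0.1, "ty": 0.1, "tz": -3.5, "rx": 0, "ry": 0.8, "rz": 0, "fingers": 4.0}, {"tx": -0.1, "ty": 0.1, "tz": -6.3, "rx": 0, "ry": 0.8, "rz": 0, "fingers": 3.5}, {"tx": -0.1, "ty": 0.1, "tz": -6.7, "rx": 0, "ry": 0.8, "rz": 0, "fingers": 1.6}, {"tx": -0.1, "ty": 0.1, "tz": -6.7, "rx": 0, "ry": 0.8, "rz": 0, "fingers": 1.6}, {"tx": -0.1, "ty": 0.1, "tz": -6.7, "rx": 0, "ry": 0.8, "rz": 0, "fingers": 1.6}, {"tx": -0.1, "ty": 0.1, "tz": -6.7, "rx": 0, "ry": 0.8, "rz": 0, "fingers": 1.6}, {"tx": -0.1, "ty": 0.1, "tz": -6.7, "rx": 0, "ry": 0.8, "rz": 0, "fingers": 1.6}])

```text
t: 8.45
eef_pos: [0.5605, 0.0775, 0.0371]
ee_rot: [[-0.978, -0.21, 0.001], [-0.21, 0.978, 0.004], [-0.002, 0.004, -1.0]]
contact_force: [0.7, 0.5, -3.4]
width: 0.022
```

Emit:
servo_tool(deltas=[{"tx": -0.29, "ty": -0.06, "tz": 0, "rx": 0, "ry": 0, "rz": 0, "fingers": 1.6}, {"tx": -0.59, "ty": -0.13, "tz": 0, "rx": 0, "ry": 0, "rz": 0, "fingers": 1.6}, {"tx": -0.88, "ty": -0.19, "tz": 0, "rx": 0, "ry": 0, "rz": 0, "fingers": 1.6}, {"tx": -1.17, "ty": -0.25, "tz": 0, "rx": 0, "ry": 0, "rz": 0, "fingers": 1.6}, {"tx": -1.47, "ty": -0.32, "tz": 0, "rx": 0, "ry": 0, "rz": 0, "fingers": 1.6}, {"tx": -1.76, "ty": -0.38, "tz": 0, "rx": 0, "ry": 0, "rz": 0, "fingers": 1.6}])

```text
t: 8.95
eef_pos: [0.5428, 0.0738, 0.0373]
ee_rot: [[-0.978, -0.21, 0.002], [-0.21, 0.978, 0.004], [-0.002, 0.004, -1.0]]
contact_force: [2.3, 0.9, -3.0]
width: 0.0217
```

Emit:
servo_tool(deltas=[{"tx": -0.39, "ty": -0.08, "tz": 0, "rx": 0, "ry": 0, "rz": 0, "fingers": 1.6}, {"tx": -0.78, "ty": -0.17, "tz": 0, "rx": 0, "ry": 0, "rz": 0, "fingers": 1.6}, {"tx": -1.17, "ty": -0.25, "tz": 0, "rx": 0, "ry": 0, "rz": 0, "fingers": 1.6}, {"tx": -1.47, "ty": -0.31, "tz": 0, "rx": 0, "ry": 0, "rz": 0, "fingers": 1.6}, {"tx": -1.66, "ty": -0.36, "tz": 0, "rx": 0, "ry": 0, "rz": 0, "fingers": 1.6}, {"tx": -1.86, "ty": -0.4, "tz": 0, "rx": 0, "ry": 0, "rz": 0, "fingers": 1.6}, {"tx": -2.05, "ty": -0.44, "tz": 0, "rx": 0, "ry": 0, "rz": 0, "fingers": 1.6}, {"tx": -2.2, "ty": -0.47, "tz": 0, "rx": 0, "ry": 0, "rz": 0, "fingers": 1.6}])

```text
t: 9.62
eef_pos: [0.5224, 0.0693, 0.0378]
ee_rot: [[-0.978, -0.21, 0.005], [-0.21, 0.978, 0.005], [-0.006, 0.004, -1.0]]
contact_force: [13.8, 1.4, -9.2]
width: 0.0217
```

Emit:
servo_tool(deltas=[{"tx": 0.7, "ty": 0.15, "tz": 0, "rx": 0, "ry": 0, "rz": 0, "fingers": 1.6}, {"tx": 1.4, "ty": 0.3, "tz": 0, "rx": 0, "ry": 0, "rz": 0, "fingers": 1.6}, {"tx": 2.1, "ty": 0.45, "tz": 0, "rx": 0, "ry": 0, "rz": 0, "fingers": 1.6}, {"tx": 2.8, "ty": 0.6, "tz": 0, "rx": 0, "ry": 0, "rz": 0, "fingers": 1.6}, {"tx": 3.4, "ty": 0.73, "tz": 0, "rx": 0, "ry": 0, "rz": 0, "fingers": 1.6}, {"tx": 3.9, "ty": 0.84, "tz": 0, "rx": 0, "ry": 0, "rz": 0, "fingers": 1.6}, {"tx": 4.2, "ty": 0.9, "tz": 0, "rx": 0, "ry": 0, "rz": 0, "fingers": 1.6}, {"tx": 4.6, "ty": 0.98, "tz": 0, "rx": 0, "ry": 0, "rz": 0, "fingers": 1.6}])

```text
t: 10.28
eef_pos: [0.5656, 0.0782, 0.0366]
ee_rot: [[-0.978, -0.209, -0.002], [-0.209, 0.978, 0.003], [0.001, 0.003, -1.0]]
contact_force: [-16.5, -3.8, 4.0]
width: 0.0221
```

Both stops are confirmed on the right slide and it is home. I go above the middle case.

Emit:
servo_tool(deltas=[{"tx": 0, "ty": 0, "tz": 0, "rx": 0, "ry": 0, "rz": 0, "fingers": 4.0}, {"tx": 0, "ty": 0, "tz": 0, "rx": 0, "ry": 0, "rz": 0, "fingers": 4.0}, {"tx": 0, "ty": 0, "tz": 4, "rx": 0, "ry": 0, "rz": 0, "fingers": 4.0}, {"tx": 0, "ty": 0, "tz": 6.5, "rx": 0, "ry": 0, "rz": 0, "fingers": 6.8}, {"tx": 2.6, "ty": 4.5, "tz": 6.5, "rx": 0, "ry": 0, "rz": 0, "fingers": 6.8}, {"tx": 5.3, "ty": 8.5, "tz": 6.5, "rx": 0, "ry": 0, "rz": 0, "fingers": 6.8}, {"tx": 5.3, "ty": 10.2, "tz": 6.5, "rx": 0, "ry": 0, "rz": 0, "fingers": 6.8}, {"tx": 5.3, "ty": 10.2, "tz": 6.5, "rx": 0, "ry": 0, "rz": 0, "fingers": 6.8}])

```text
t: 10.95
eef_pos: [0.6197, 0.1895, 0.1021]
ee_rot: [[-0.976, -0.217, 0.001], [-0.217, 0.976, 0.008], [-0.002, 0.008, -1.0]]
contact_force: [-0.7, 0.8, -0.1]
width: 0.0635
```

```bash
python3 -c "
from h import *
p,P=look('scene','s4');blobs(P,.06,.075);blobs(P,.045,.056)
p,P=look('wrist','w4');blobs(P,.045,.056)"
```

```text
[0.6197 0.1895 0.1021] [-0.7  0.8 -0.1] 10.95
38 [0.5658 0.0789 0.0653] [257. 190.] [array([564.7,  78.3]), array([ 8.2, 21.1]), np.float64(11.4)]
38 [0.5472 0.1665 0.0653] [293. 198.] [array([546.9, 166.2]), array([ 6.8, 20.5]), np.float64(11.8)]
43 [0.529  0.2533 0.0654] [330. 206.] [array([528.1, 253.1]), array([ 8.6, 20.8]), np.float64(18.5)]
35 [0.5674 0.079  0.0511] [256. 195.] [array([567.2,  78.6]), array([ 7.9, 22.3]), np.float64(22.5)]
451 [0.641  0.0937 0.0496] [247. 216.] [array([638.,  92.]), array([90.8, 49.9]), np.float64(11.1)]
29 [0.5487 0.1671 0.0503] [292. 203.] [array([548.6, 166.9]), array([ 4.9, 21.6]), np.float64(20.0)]
475 [0.6229 0.1821 0.0497] [285. 225.] [array([619.7, 180.8]), array([91.1, 50.1]), np.float64(11.8)]
33 [0.5303 0.2534 0.0503] [329. 211.] [array([530. , 253.8]), array([ 4.5, 21.7]), np.float64(14.5)]
506 [0.6042 0.2693 0.0497] [325. 234.] [array([600.3, 268.2]), array([92.7, 50. ]), np.float64(11.6)]
[0.6192 0.1856 0.1018] [-0.4 -1.  -0.6] 11.0
86 [0.5631 0.0869 0.0503] [133. 109.] [array([565.9,  83. ]), array([ 6.5, 15.8]), np.float64(40.8)]
66 [0.5293 0.2427 0.0505] [360. 109.] [array([528.9, 242.9]), array([7.5, 2.1]), np.float64(10.8)]
3596 [0.6198 0.0916 0.0498] [131. 187.] [array([628. ,  90.3]), array([70.7, 50.8]), np.float64(11.0)]
3823 [0.6053 0.178  0.0499] [248. 192.] [array([608.9, 178.8]), array([69.8, 50.1]), np.float64(11.6)]
3416 [0.5828 0.2617 0.0498] [363. 187.] [array([590.2, 265.9]), array([69.5, 50.3]), np.float64(11.6)]
```

View pics/w4.png

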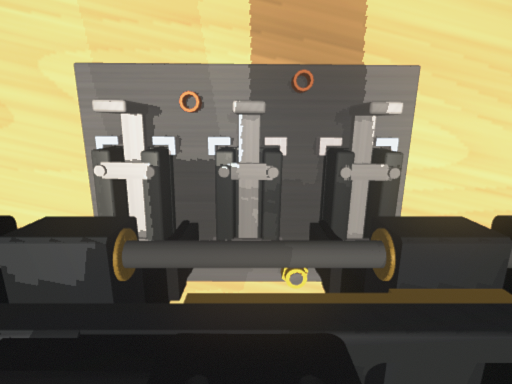

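The view shows the middle tab (248,106) home like its neighbours, and the nut (295,277) well behind the finger positions. All three tabs lie about 75 mm from their cases.

Emit:
servo_tool(deltas=[{"tx": 0, "ty": -0.2, "tz": -2, "rx": 0, "ry": 0, "rz": 0, "fingers": 6.8}, {"tx": 0, "ty": -0.2, "tz": -4, "rx": 0, "ry": 0, "rz": 0, "fingers": 6.8}, {"tx": 0, "ty": -0.2, "tz": -4, "rx": 0, "ry": 0, "rz": 0, "fingers": 6.8}])

```text
t: 11.3
eef_pos: [0.6173, 0.1783, 0.0585]
ee_rot: [[-0.978, -0.211, -0.005], [-0.211, 0.978, 0.002], [0.004, 0.003, -1.0]]
contact_force: [-0.8, -1.1, -1.2]
width: 0.0677
```

Emit:
servo_tool(deltas=[{"tx": 0.2, "ty": 0.25, "tz": -2, "rx": 0, "ry": 0, "rz": 0, "fingers": 6.8}, {"tx": 0.2, "ty": 0.25, "tz": -3.8, "rx": 0, "ry": 0, "rz": 0, "fingers": 6.8}, {"tx": 0.2, "ty": 0.25, "tz": -3.8, "rx": 0, "ry": 0, "rz": 0, "fingers": 4.5}, {"tx": 0.2, "ty": 0.25, "tz": -3.8, "rx": 0, "ry": 0, "rz": 0, "fingers": 4.5}, {"tx": 0.2, "ty": 0.25, "tz": -3.8, "rx": 0, "ry": 0, "rz": 0, "fingers": 4.5}, {"tx": 0.2, "ty": 0.25, "tz": -3.8, "rx": 0, "ry": 0, "rz": 0, "fingers": 4.5}, {"tx": 0.2, "ty": 0.25, "tz": -3.8, "rx": 0, "ry": 0, "rz": 0, "fingers": 4.5}], newtons=55)

```text
t: 11.88
eef_pos: [0.6203, 0.1813, 0.0224]
ee_rot: [[-0.978, -0.211, -0.002], [-0.211, 0.978, 0.003], [0.002, 0.004, -1.0]]
contact_force: [-2.3, 1.5, 6.6]
width: 0.0497
```

Emit:
servo_tool(deltas=[{"tx": 0, "ty": 0, "tz": 1, "rx": 0, "ry": 0, "rz": 0, "fingers": 4.5}, {"tx": 0, "ty": 0, "tz": 2.5, "rx": 0, "ry": 0, "rz": 0, "fingers": 4.5}, {"tx": 0, "ty": 0, "tz": 4.5, "rx": 0, "ry": 0, "rz": 0, "fingers": 4.5}, {"tx": 0, "ty": 0, "tz": 7, "rx": 0, "ry": 0, "rz": 0, "fingers": 4.5}, {"tx": 0, "ty": 0, "tz": 10, "rx": 0, "ry": 0, "rz": 0, "fingers": 4.5}, {"tx": 0, "ty": 0, "tz": 11.5, "rx": 0, "ry": 0, "rz": 0, "fingers": 4.5}, {"tx": 0, "ty": 0, "tz": 11.5, "rx": 0, "ry": 0, "rz": 0, "fingers": 4.5}])

```text
t: 12.47
eef_pos: [0.622, 0.1815, 0.1419]
ee_rot: [[-0.978, -0.21, 0.003], [-0.21, 0.978, 0.005], [-0.004, 0.004, -1.0]]
contact_force: [2.1, 0.0, -8.4]
width: 0.0498
```

```bash
python3 - <<'E'
from h import *
p,P=look('scene','s5');blobs(P,.06,.075);blobs(P,.045,.056)
p,P=look('top','t5')
# tray rim / floor by height
print('floor');blobs(P,.0015,.006,(.47,.68),(-.27,-.12))
print('rim');blobs(P,.018,.03,(.45,.70),(-.29,-.11))
f=np.load('scene0.npz');Q=cloud(f['d'],f['mtx'],f['extrinsics'])
print('rim scene');blobs(Q,.02,.03,(.45,.70),(-.29,-.11))
print('insul/bracket');blobs(Q,.035,.1,(.35,.8),(-.35,-.05))
E
```

```text
[0.622  0.1815 0.1419] [ 2.1  0.  -8.4] 12.4667
37 [0.5661 0.0789 0.0656] [257. 190.] [array([565.6,  78.3]), array([ 8.7, 19.8]), np.float64(5.7)]
42 [0.529  0.2531 0.0655] [330. 206.] [array([528.4, 253.5]), array([10.3, 20.9]), np.float64(21.4)]
34 [0.5675 0.078  0.0503] [256. 195.] [array([567.4,  78.7]), array([ 7.4, 22.3]), np.float64(22.6)]
452 [0.6411 0.0935 0.0495] [247. 216.] [array([638.9,  92.6]), array([91.9, 50.4]), np.float64(11.8)]
34 [0.5302 0.2533 0.0506] [329. 211.] [array([530.3, 253.8]), array([ 4. , 21.6]), np.float64(14.7)]
511 [0.6045 0.2693 0.0498] [324. 235.] [array([601.9, 268.5]), array([92.5, 49.9]), np.float64(11.9)]
[0.6209 0.1813 0.139 ] [-0.3 -0.1 -9.4] 12.5167
floor
2297 [ 0.5727 -0.2058  0.0036] [383. 203.] [array([ 573.8, -206.2]), array([158.8, 109.3]), np.float64(0.1)]
33 [ 0.5083 -0.1343  0.0029] [354. 230.] [array([ 512.1, -135. ]), array([17.8, 32.4]), np.float64(53.6)]
rim
485 [ 0.5709 -0.2058  0.0246] [386. 203.] [array([ 572.2, -202.9]), array([165.6, 119.5]), np.float64(0.1)]
rim scene
306 [ 0.5685 -0.1989  0.0238] [168. 170.] [array([ 570. , -203.4]), array([121.5, 168.7]), np.float64(89.7)]
insul/bracket
37 [ 0.4585 -0.2315  0.0432] [183. 141.] [array([ 457.7, -232.8]), array([35.5,  6.5]), np.float64(80.5)]
296 [ 0.7046 -0.1859  0.0641] [134. 187.] [array([ 703.3, -187.8]), array([28.5, 38.5]), np.float64(46.8)]
```

View pics/s5.png

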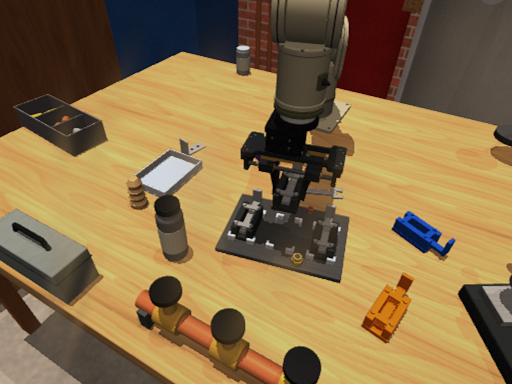

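The damper is held by its case and level (about 9 N), and the other two are seated and home. The tray at (170,172) is empty, with its centre at about (0.572, -0.204) and yaw 0. I carry the damper over.

Emit:
servo_tool(deltas=[{"tx": -0.5, "ty": -2, "tz": 0, "rx": 0, "ry": 0, "rz": -1, "fingers": 4.5}, {"tx": -1, "ty": -5, "tz": 0, "rx": 0, "ry": 0, "rz": -3, "fingers": 4.5}, {"tx": -1.5, "ty": -8.5, "tz": 0, "rx": 0, "ry": 0, "rz": -5, "fingers": 4.5}, {"tx": -2, "ty": -12, "tz": 0, "rx": 0, "ry": 0, "rz": -7, "fingers": 4.5}, {"tx": -2.5, "ty": -15.5, "tz": 0, "rx": 0, "ry": 0, "rz": -9, "fingers": 4.5}, {"tx": -3, "ty": -19, "tz": 0, "rx": 0, "ry": 0, "rz": -11, "fingers": 4.5}, {"tx": -3.2, "ty": -22.5, "tz": 0, "rx": 0, "ry": 0, "rz": -12, "fingers": 4.5}, {"tx": -3.2, "ty": -26, "tz": 0, "rx": 0, "ry": 0, "rz": -12, "fingers": 4.5}])

```text
t: 13.23
eef_pos: [0.5855, -0.0804, 0.1346]
ee_rot: [[-1.0, -0.001, -0.006], [-0.001, 1.0, 0.004], [0.006, 0.004, -1.0]]
contact_force: [1.7, 0.1, -8.5]
width: 0.0496
```

Emit:
servo_tool(deltas=[{"tx": 0.3, "ty": -3.5, "tz": 0, "rx": 0, "ry": 0, "rz": 0, "fingers": 4.5}, {"tx": 0.3, "ty": -7, "tz": 0, "rx": 0, "ry": 0, "rz": 0, "fingers": 4.5}, {"tx": 0.3, "ty": -10, "tz": 0, "rx": 0, "ry": 0, "rz": 0, "fingers": 4.5}, {"tx": 0.3, "ty": -12, "tz": 0, "rx": 0, "ry": 0, "rz": 0, "fingers": 4.5}, {"tx": 0.3, "ty": -12.4, "tz": -1, "rx": 0, "ry": 0, "rz": 0, "fingers": 4.5}, {"tx": 0.3, "ty": -12.4, "tz": -3, "rx": 0, "ry": 0, "rz": 0, "fingers": 4.5}, {"tx": 0.3, "ty": -12.4, "tz": -5, "rx": 0, "ry": 0, "rz": 0, "fingers": 4.5}, {"tx": 0.3, "ty": -12.4, "tz": -6, "rx": 0, "ry": 0, "rz": 0, "fingers": 4.5}])

```text
t: 13.9
eef_pos: [0.5857, -0.2033, 0.0699]
ee_rot: [[-1.0, -0.001, -0.013], [-0.001, 1.0, 0.005], [0.013, 0.005, -1.0]]
contact_force: [0.1, 0.5, -10.0]
width: 0.0498
```

```bash
python3 - <<'E'
from h import *
p,P=look('scene','s6')
blobs(P,.10,.125,(.45,.7),(-.3,-.1));blobs(P,.075,.1,(.45,.7),(-.3,-.1))
cv2.imwrite('pics/s6c.png',cv2.resize(p[80:250,90:320,::-1],None,fx=3,fy=3))
E
```

```text
[ 0.5857 -0.2033  0.0699] [  0.1   0.5 -10. ] 13.9
75 [ 0.5914 -0.2325  0.1123] [148. 143.] [array([ 590.6, -232.3]), array([16.5, 25.8]), np.float64(50.7)]
51 [ 0.5927 -0.1685  0.1109] [167. 150.] [array([ 590.4, -167.8]), array([15.1, 20. ]), np.float64(61.0)]
437 [ 0.6032 -0.1984  0.0895] [157. 156.] [array([ 592.3, -202. ]), array([85.5, 71.4]), np.float64(14.5)]
36 [ 0.6946 -0.1872  0.0818] [135. 179.] [array([ 693.8, -190.4]), array([12.2, 26.9]), np.float64(1.4)]
```

View pics/s6c.png

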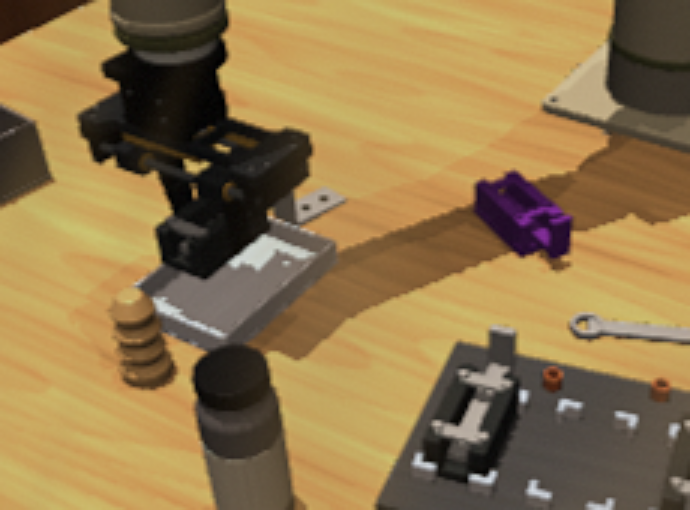

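The damper hangs over the middle of the tray and is clear of the walls, insulator and bracket. I lower it.

Emit:
servo_tool(deltas=[{"tx": 0.2, "ty": 0, "tz": -2, "rx": 0, "ry": -0.6, "rz": 0, "fingers": 4.5}, {"tx": 0.2, "ty": 0, "tz": -4, "rx": 0, "ry": -0.6, "rz": 0, "fingers": 4.5}, {"tx": 0.2, "ty": 0, "tz": -4.6, "rx": 0, "ry": -0.6, "rz": 0, "fingers": 4.5}, {"tx": 0.2, "ty": 0, "tz": -5, "rx": 0, "ry": -0.6, "rz": 0, "fingers": 4.5}, {"tx": 0.2, "ty": 0, "tz": -5.2, "rx": 0, "ry": -0.6, "rz": 0, "fingers": 4.5}, {"tx": 0.2, "ty": 0, "tz": -5.2, "rx": 0, "ry": -0.6, "rz": 0, "fingers": 4.5}])

```text
t: 14.45
eef_pos: [0.5877, -0.2032, 0.0176]
ee_rot: [[-1.0, -0.002, -0.003], [-0.002, 1.0, 0.005], [0.003, 0.005, -1.0]]
contact_force: [-0.4, -0.2, -8.6]
width: 0.0498
```

Emit:
servo_tool(deltas=[{"tx": 0, "ty": 0, "tz": -0.2, "rx": 0, "ry": 0, "rz": 0, "fingers": 4.5}, {"tx": 0, "ty": 0, "tz": -0.35, "rx": 0, "ry": 0, "rz": 0, "fingers": 4.5}, {"tx": 0, "ty": 0, "tz": -0.45, "rx": 0, "ry": 0, "rz": 0, "fingers": 4.5}, {"tx": 0, "ty": 0, "tz": -0.5, "rx": 0, "ry": 0, "rz": 0, "fingers": 4.5}, {"tx": 0, "ty": 0, "tz": -0.5, "rx": 0, "ry": 0, "rz": 0, "fingers": 4.5}])

```text
t: 14.87
eef_pos: [0.5882, -0.2032, 0.0135]
ee_rot: [[-1.0, -0.002, -0.002], [-0.002, 1.0, 0.005], [0.002, 0.005, -1.0]]
contact_force: [-2.5, 0.9, -1.0]
width: 0.0493
```

Emit:
servo_tool(deltas=[{"tx": 0, "ty": 0, "tz": -0.05, "rx": 0, "ry": 0, "rz": 0, "fingers": 6.3}, {"tx": 0, "ty": 0, "tz": 0, "rx": 0, "ry": 0, "rz": 0, "fingers": 6.3}, {"tx": 0, "ty": 0, "tz": 0, "rx": 0, "ry": 0, "rz": 0, "fingers": 6.3}, {"tx": 0, "ty": 0, "tz": 2, "rx": 0, "ry": 0, "rz": 0, "fingers": 6.3}, {"tx": 0, "ty": 0, "tz": 6, "rx": 0, "ry": 0, "rz": 0, "fingers": 6.3}, {"tx": 0, "ty": 0, "tz": 10, "rx": 0, "ry": 0, "rz": 0, "fingers": 6.3}, {"tx": -4, "ty": 0, "tz": 14, "rx": 0, "ry": 0, "rz": 0, "fingers": 6.3}, {"tx": -8, "ty": 0, "tz": 17, "rx": 0, "ry": 0, "rz": 0, "fingers": 6.3}])

```text
t: 15.53
eef_pos: [0.5273, -0.2033, 0.1717]
ee_rot: [[-1.0, -0.003, 0.001], [-0.003, 1.0, 0.004], [-0.001, 0.004, -1.0]]
contact_force: [-0.3, -0.4, 1.5]
width: 0.0632
```

Emit:
servo_tool(deltas=[{"tx": -4, "ty": 0, "tz": 3, "rx": 0, "ry": 0, "rz": 0, "fingers": 6.3}, {"tx": -8, "ty": 0, "tz": 6, "rx": 0, "ry": 0, "rz": 0, "fingers": 6.3}, {"tx": -10, "ty": 0, "tz": 8, "rx": 0, "ry": 0, "rz": 0, "fingers": 6.3}, {"tx": -10, "ty": 0, "tz": 8, "rx": 0, "ry": 0, "rz": 0, "fingers": 6.3}])

```text
t: 15.87
eef_pos: [0.4252, -0.2056, 0.2574]
ee_rot: [[-1.0, 0.001, 0.009], [0.001, 1.0, 0.003], [-0.009, 0.003, -1.0]]
contact_force: [0.8, -0.6, 1.4]
width: 0.063
```

```bash
python3 - <<'E'
from h import *
for n in('scene','top'):
    p,P=look(n,n+'9')
    print(n,'tab');blobs(P,.052,.075,(.45,.75),(-.3,.33))
    print('case');blobs(P,.035,.05,(.45,.75),(-.27,-.13));blobs(P,.045,.052,(.45,.75),(0,.33))
p=cv2.imread('pics/top9.png');s=cv2.imread('pics/scene9.png')
cv2.imwrite('pics/f.png',np.hstack([cv2.resize(p[110:270,140:430],None,fx=1.35,fy=2.0)[:, :],cv2.resize(s[100:260,90:370],(380,320))]))
E
```

```text
[ 0.4252 -0.2056  0.2574] [ 0.8 -0.6  1.4] 15.8667
scene tab
23 [ 0.5137 -0.2004  0.0569] [179. 150.] [array([ 514.1, -201.3]), array([ 6.8, 20. ]), np.float64(4.8)]
130 [ 0.7058 -0.1845  0.0623] [134. 188.] [array([ 704. , -187.1]), array([22.1, 37.1]), np.float64(52.8)]
60 [0.5661 0.0791 0.0615] [257. 192.] [array([564.1,  77.4]), array([11.6, 22.4]), np.float64(17.6)]
67 [0.5295 0.2535 0.062 ] [330. 207.] [array([527.7, 253. ]), array([ 9.5, 21.4]), np.float64(10.6)]
case
38 [ 0.4591 -0.2312  0.0435] [183. 142.] [array([ 458.5, -231.5]), array([35.5,  7. ]), np.float64(73.5)]
31 [ 0.5148 -0.2015  0.0422] [179. 154.] [array([ 514.9, -202.1]), array([ 9.6, 21.4]), np.float64(15.4)]
323 [ 0.5905 -0.2008  0.0402] [162. 168.] [array([ 586.7, -202.9]), array([92.1, 52.6]), np.float64(0.7)]
47 [ 0.7059 -0.1826  0.0421] [137. 194.] [array([ 706.3, -183.7]), array([17.6, 31.2]), np.float64(49.2)]
432 [0.6415 0.0941 0.0494] [247. 216.] [array([638.4,  92.4]), array([91.1, 50. ]), np.float64(11.5)]
21 [0.5303 0.254  0.0485] [329. 212.] [array([530.3, 254.1]), array([ 2.1, 21.3]), np.float64(
[... 293 characters left out ...]
34] [249. 163.] [array([663.9, 113.8]), array([16.7, 21.6]), np.float64(29.8)]
39 [0.5652 0.0786 0.0669] [264. 204.] [array([565.8,  78.4]), array([ 8. , 21.4]), np.float64(11.8)]
39 [0.5282 0.2521 0.0668] [188. 220.] [array([528.4, 252.9]), array([ 7.4, 20.6]), np.float64(11.9)]
30 [ 0.5137 -0.2011  0.0588] [388. 227.] [array([ 513.7, -201.5]), array([ 4.6, 20.3]), np.float64(0.2)]
case
598 [ 0.5881 -0.2015  0.0413] [386. 195.] [array([ 588.5, -202.2]), array([88.9, 51.1]), np.float64(0.1)]
429 [0.6376 0.0926 0.0497] [258. 174.] [array([639. ,  92.9]), array([89.3, 49.5]), np.float64(11.0)]
434 [0.6019 0.268  0.0498] [183. 189.] [array([601.8, 269.1]), array([89.9, 50.3]), np.float64(11.9)]
```

View pics/f.png

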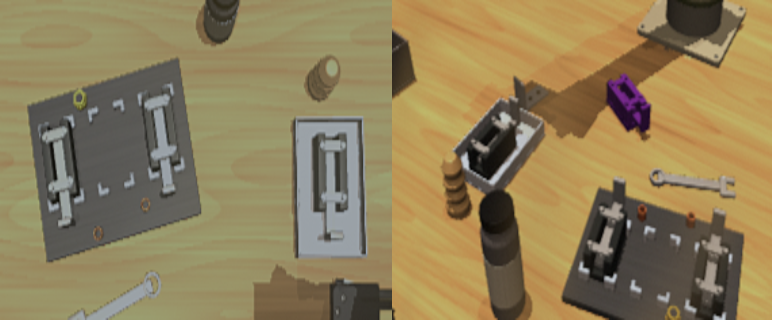

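```bash
python3 -c "
from plant import manip
print(manip.finish_job())"
```

```text
the job is handed in; nothing more can be done
None
```

The middle damper binds. It now lies flat and upright, lengthwise in the reject tray, and the left and right dampers are in their nests with their slides home. I handed the job in at about 16 s of the 64 s allowed; it reports no verdict.

- **Pull test, left to right:** the left and right slides ran freely to their stops at about 40 mm. The middle one stopped dead at about 15 mm out. I pushed each one home until it met a firm 14–16 N.
- **Final camera checks:** the tab-to-case distances are 75.2 mm (left), 74.6 mm (right) and 74.8 mm (rejected), against 75 mm for fully home. The case in the tray is at (0.588, -0.202) m, turned less than 1° from the tray's length and clear of the walls.
- **Other objects:** the gripper is clear of everything. The ferrules, nut, insulator, bracket, jar, wrench and the purple look-alike look unmoved by eye in the last picture. I did not measure them again. The blue and orange look-alikes were outside that picture; I never reached for either.
- **Disagreements:** the cameras differed by about 2 mm, within their stated calibration. No check failed.

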